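Shift a bench-mounted gear selector from second to third by pushing its lever

ROBOT

A 6-joint arm with a two-finger parallel gripper is mounted at the origin on a cart in front of the work surface, level with it; the furniture and walls round the work are solid. World frame = base frame: x ahead of the robot, y to its left, z up, the work surface at z = 0. Lengths are in m, angles in rad, forces in N, time in s.
With the tool pointing down it reaches from about 0.3 to 0.775 m from the base axis. Payload 14.6 kg.
Tool frame: the origin (TCP) lies at the very end of the fingers, on their centre line; the grasp point (between the pads) lies 19 mm behind it; z points along the fingers, y is the line along which they close (so a half turn about z gives the same grasp; the last joint's range is limited). The gripper opens to 85 mm and grips with 20 to 120 N. Pads are 22 mm wide; open, the fingers measure 114 mm over their backs; the gripper's body (76 mm by 85 mm) begins 54 mm behind the grasp point. The pads swing forward as they close: fully open they stand 13 mm farther back than shut.
Start: joints at [-1.336, 0.3, 1.521, -0, 1.321, -0.067], TCP at [0.163, -0.525, 0.231] pointing down, gripper open.
Joint ranges: [-3.03, 3.03], [-0.79, 2.21], [0.23, 2.52], [-1.04, 4.18], [0, 3.07], [-2.55, 2.55]. Speed limits (rad/s): [2.22, 2.22, 2.57, 3.14, 3.14, 3.14].

INTERFACE

Orientations are given as [roll, pitch, yaw] about the fixed x, y, z axes, in that order (R = Rz(yaw) Ry(pitch) Rx(roll)).
In Python, from plant import arm gives the robot as it stands. The module is installed in compiled form; this text tells all that it offers.
- The arm moves only by the tool carry_out, never from a script. Its argument "commands" is one flat list of numbers, 4 for each row, row after row: the shift along the world's x, y, z in mm, then the turn about the world's z in degrees. In form: [x, y, z, roll, x, y, z, roll, ...]. A call has 1 to 12 rows; each row is the pose to reach, as a shift and turn from the pose commanded when the call began; what a row does not reach only later rows make up. A row lasts 1/12 s, in which the tool goes at most 41.7 mm and 7.16 degrees, less where a joint would pass 70% of its speed; a pose out of reach is approached as far as the arm can. A call with a gripper value outside its range is refused whole. "grip" is the opening, from 0 (shut) to 1 (fully open), set as the call begins (left out, the last holds). The fingers move at their own pace and stop on an object; the grip force is fixed at half the most. Time passes only in rows, so rows that repeat a pose let the fingers close. It gives the time, the measured TCP pose, the force, the opening and the grip force at its end, in the units of the state.
- arm.state(): the state, without advancing time (a new reading comes with each control period).
- arm.grab_frame(name): name is "scene" or "top" or "wrist"; returns a dict with "frame" (400x640x3 uint8, blue, green, red), "mtx" (3x3 intrinsics, pixels), "k1" (the pictures are not rectified: a ray, as slopes to the right and down, at radius r is drawn at 1 + k1 r^2 times it, then the intrinsics apply), "cam_to_world" (4x4, takes a point from camera to world coordinates). Camera axes: x right, y up, looking along -z (the intrinsics and any distortion apply to the point x, -y, -z); pixel columns grow to the right and rows downward; lengths in m; the calibration is good to about 2 mm. A picture is of the moment at which its call begins. There is no depth.
- arm.finish_job(): hands the job in; it is judged then, once.
The state is a dict: "time_s": time; "q": joint angles; "joint_velocities": joint speeds; "effort": joint torques, N m; "tool_pos": TCP position; "tool_rot": TCP orientation; "force": force on the tool from outside, world axes, zero at the start; "ft_torque": the same for the moment, N m; "width": opening from 0.0 (shut) to 1.0 (fully open); "grip_force": force on a finger pad.
Only numpy, scipy, OpenCV 4.12 (cv2) and the standard library are available. Lean on these libraries where they do the work, as an engineer would, in place of code of your own. Each camera call takes 0.05 s, during which the arm holds its last target. There are 200 camera calls.

TASK

Shift the gear selector on the bench from second to third without gripping it: with the fingertips or the outside of the fingers, push the knob of its lever away from you out of the near-left slot into the cross channel, push it across to the right, then push it away from you all the way home into the far-right slot, the one with three dots. Do not pinch the knob, do not force it, and do not let the lever slip into the far-left or the near-right slot on the way. Leave the loose parts lying around it alone, and leave the lever standing there by itself.

Things in the scene. Friction and masses are not known exactly. Their poses are not given: they have to be found in the camera images.
- selector: Gear selector unit fixed to the worktop: grey housing on a dark 180 x 140 mm foot (x by y), bare metal gate plate on top, 100 mm above the worktop. Origin: centre of its underside; x points away from the robot ('far'), y left, z up; turned by up to 20 degrees. A lever of 10 mm rod rises through the gate; it swings both ways about a pivot 20 mm above this origin.
- gate (a point): Centre of the H-shaped opening in the plate, level with its top. Cross channel along y through it, 14 mm wide; a left and a right slot channel along x, centred 16 mm to each side, 12.5 mm wide. Four dead-end slots, marked by black dots at their ends: one far left, two near left, three far right, four near right. The tongues between them (18 mm wide) have rounded ends that lead the lever in.
- knob (a point): Centre of the lever's upright black knob, a round cylinder 26 mm across and 46 mm tall (23 mm above and below this point), 150 mm from the pivot; 170 mm above the worktop when upright. Its axes tilt with the lever, z up along it. With c, f = joints lever_cross, lever_fore it stands in the unit's frame at x = 0.15 sin f, y = -0.15 cos f sin c, z = 0.02 + 0.15 cos f cos c (m).
- lever_cross (a joint): Sideways tilt of the lever, rad: -0.2 in the left slots (start), 0 in the middle of the cross channel, +0.2 in the right slots; stops at both ends. 1.5 mm at the knob is 0.01. Stiff pivot, no spring: it stays where it is left; about 0.7 N at the knob moves it.
- lever_fore (a joint): Fore and aft tilt of the lever, rad: 0 in the cross channel, +0.27 at the far end of a far slot, -0.27 at the near end of a near slot; stops at both ends. Starts between -0.27 and -0.13 (near-left slot). It crosses most freely within 0.025 of 0; the rounded tongues guide it in from up to 0.08 off. No spring or detent: it stays where it is left; about 0.7 N at the knob moves it.
- relay: Loose plug-in relay, 29 x 23 x 36 mm (x, y, z), light cover on a black base, standing upright to the left of the selector. Origin: centre of its underside. Not to be disturbed.
- bearing: Loose steel ball bearing, 42 mm across and 13 mm thick, lying flat to the right of the selector. Origin: centre of its underside. Not to be disturbed. (Farther right a tall wall pillar fills x > 0.59, y < -0.15 m of the robot's frame: swing the arm in on the near side of it.)
- terminal_block: Loose off-white terminal strip, 18 x 72 x 18 mm (x, y, z), lying behind (beyond) the selector. Origin: centre of its underside. Not to be disturbed.

How it is judged:
On the way:
1. the lever has crossed in the cross channel to the right side (value of joint lever_cross above 0.1 rad and value of joint lever_fore between -0.1 and 0.1 rad).
At the end, for the whole second after the job is handed in: The lever stands at rest fully home in the far-right slot (lever_cross above 0.14, lever_fore above 0.235, within about 5 mm of the stop at the knob), and relay, bearing and terminal strip are within 15 mm of where they were (value of joint lever_cross above 0.14 rad and value of joint lever_fore above 0.235 rad and velocity of joint lever_fore between -0.05 and 0.05 rad/s and distance of each of relay, bearing, terminal_block from where it was at the start of the episode below 0.015 m); the robot touches nothing.
It fails at once if the lever enters the far-left slot (first) (value of joint lever_cross below 0 rad and value of joint lever_fore above 0.14 rad).
It fails at once if the lever enters the near-right slot (fourth) (value of joint lever_cross above 0 rad and value of joint lever_fore below -0.14 rad).
It fails at once if the knob is taken between the fingers (the grasp point lies inside it) (horizontal distance between the grasp point and knob below 0.013 m and distance between the grasp point and knob below 0.025 m).
It fails at once if the fingers press on the selector or its lever with more than 40 N (contact force between the fingers and selector above 40 N).
It fails at once if a loose part is pushed away or lifted (moved more than 20 mm) (distance of any of relay, bearing, terminal_block from where it was at the start of the episode above 0.02 m).
It also fails if it takes over 64 s, if anything falls off the work surface, if the arm or the gripper's body presses on something with over 40 N, if the wrist force passes 120 N, or if a joint passes its speed limit or range.

## Working session

There is one attempt and no reset: what is moved stays moved. The work goes in short steps, Python scripts to look and compute and a tool call to move; the robot and the scene stay as the last step left them, time stands still between calls to the robot, and variables do not carry over. Pictures are saved under pics/ and viewed, at most 13 in all, crops included, and the job is handed in when it is done.

Besides the shell and the picture viewer there is one more tool, called after ">>>" in YAML: its name, and indented under it one key for each argument. carry_out: Moves the arm, as the interface text tells. Its arguments: {"type":"object","properties":{"commands":{"type":"array"},"grip":{"type":"number"}},"required":["commands"]}

```bash
mkdir -p pics; cat > h.py <<'E'
import numpy as np, cv2
from plant import arm
def ray(F,u,v):
    K=F["mtx"];x=(u-K[0,2])/K[0,0];y=(v-K[1,2])/K[1,1]
    rd=np.hypot(x,y);r=rd
    for _ in range(30): r=rd/(1+F["k1"]*r*r)
    s=r/rd if rd>0 else 1
    T=np.array(F["cam_to_world"]);d=T[:3,:3]@np.array([x*s,-y*s,-1]);return T[:3,3],d/np.linalg.norm(d)
def onz(F,u,v,z):
    o,d=ray(F,u,v);return o+d*(z-o[2])/d[2]
def proj(F,p):
    T=np.array(F["cam_to_world"]);q=T[:3,:3].T@(np.array(p)-T[:3,3]);x,y=q[0]/-q[2],-q[1]/-q[2]
    s=1+F["k1"]*(x*x+y*y);K=F["mtx"];return K[0,0]*x*s+K[0,2],K[1,1]*y*s+K[1,2]
E
python3 - <<'E'
from h import *
import pickle
D={n:arm.grab_frame(n) for n in("scene","top")}
pickle.dump(D,open("f0.pkl","wb"))
for n in D:
    cv2.imwrite(f"pics/{n}0.png",D[n]["frame"]);print(n,np.round(D[n]["cam_to_world"],3).tolist(),D[n]["mtx"][0,0],D[n]["k1"])
print(arm.state())
E
```

```text
scene [[-0.632, 0.357, -0.688, -0.089], [-0.775, -0.261, 0.576, 0.672], [0.026, 0.897, 0.441, 0.558], [0.0, 0.0, 0.0, 1.0]] 481.0398199293841 -0.10399596114435754
top [[0.032, 0.976, -0.215, 0.377], [-0.999, 0.031, -0.005, 0.125], [0.002, 0.215, 0.977, 1.048], [0.0, 0.0, 0.0, 1.0]] 485.1971912775952 0.010461465295314012
{'time_s': 0.1, 'q': array([-1.33561631e+00,  3.00429503e-01,  1.52158447e+00, -3.29632533e-05,
        1.32069582e+00, -6.66048898e-02]), 'joint_velocities': array([ 1.64900741e-04,  8.96448291e-05, -4.89351361e-04,  4.16644883e-04,
       -8.40350828e-04,  1.19433483e-03]), 'effort': array([-3.38729569e-04, -5.44377780e+01, -3.62371516e+01, -8.40760549e-05,
        3.02149776e-03,  1.16149362e-06]), 'tool_pos': array([ 0.16340609, -0.52491955,  0.2307427 ]), 'tool_rot': array([-3.14047587e+00, -4.24940122e-05,  3.01793062e-01]), 'force': array([ 0.58731172,  0.69427485, -0.05640876]), 'ft_torque': array([-0.02414046, -0.02255451,  0.04074177]), 'grip_force': 0.0, 'width': 1.000386628447708}
```

View pics/top0.png

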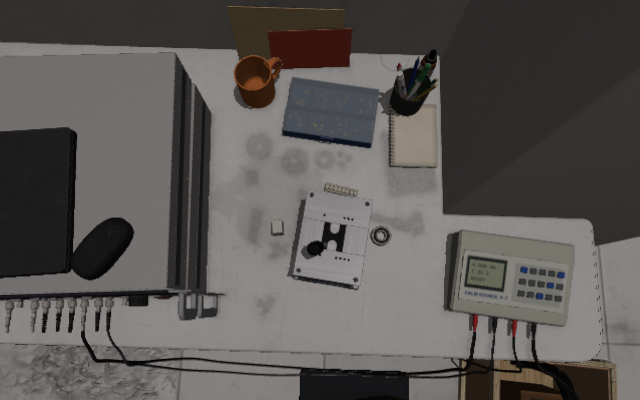

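View pics/scene0.png

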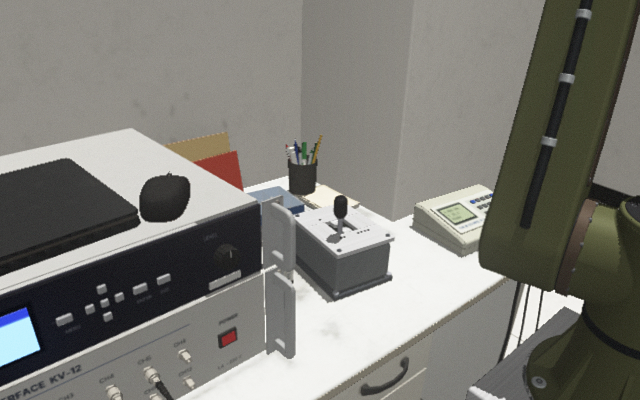

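The top view shows the selector's plate at about cols 295–372, rows 192–288, with the knob near (315,248). The relay is at (278,227), the bearing at (380,236) and the terminal strip at (341,189). In the scene view the knob is at (341,207).

```bash
python3 - <<'E'
from h import *
import pickle
D=pickle.load(open("f0.pkl","rb"))
F=D["top"];im=F["frame"]
c=im[175:295,265:400];c=cv2.resize(c,None,fx=4.5,fy=4.5,interpolation=cv2.INTER_CUBIC);cv2.imwrite("pics/topc.png",c)
g=cv2.cvtColor(im,cv2.COLOR_BGR2GRAY)
m=np.zeros_like(g);m[175:295,290:375]=(g[175:295,290:375]<45)*255
n,l,s,ce=cv2.connectedComponentsWithStats(m)
for i in range(1,n):
    if s[i,4]>3: print("dark",s[i],ce[i].round(1),onz(F,*ce[i],.1).round(4))
S=D["scene"];gs=cv2.cvtColor(S["frame"],cv2.COLOR_BGR2GRAY)
m=np.zeros_like(gs);m[190:225,325:360]=(gs[190:225,325:360]<60)*255
n,l,s,ce=cv2.connectedComponentsWithStats(m)
for i in range(1,n):
    if s[i,4]>3: print("scene",s[i],ce[i].round(1))
c=cv2.resize(S["frame"][180:310,280:410],None,fx=4.5,fy=4.5,interpolation=cv2.INTER_CUBIC);cv2.imwrite("pics/scenec.png",c)
for nm,p,z in(("relay",(278,227),.036),("bearing",(380.5,236),.013),("term",(341,189),.018),("rackedge",(210,200),.2)): print(nm,onz(F,*p,z).round(3))
E
```

```text
dark [307 222  39  34 542] [326.8 240.1] [0.5037 0.1127 0.1   ]
dark [374 232   1   7   7] [374. 235.] [0.5168 0.0202 0.1   ]
dark [298 276  55  13 176] [324.3 281.9] [0.4227 0.1152 0.1   ]
scene [334 196  13  23 240] [340.2 206.5]
relay [0.537 0.216 0.036]
bearing [ 0.528 -0.003  0.013]
term [0.628 0.084 0.018]
rackedge [0.556 0.325 0.2  ]
```

View pics/topc.png

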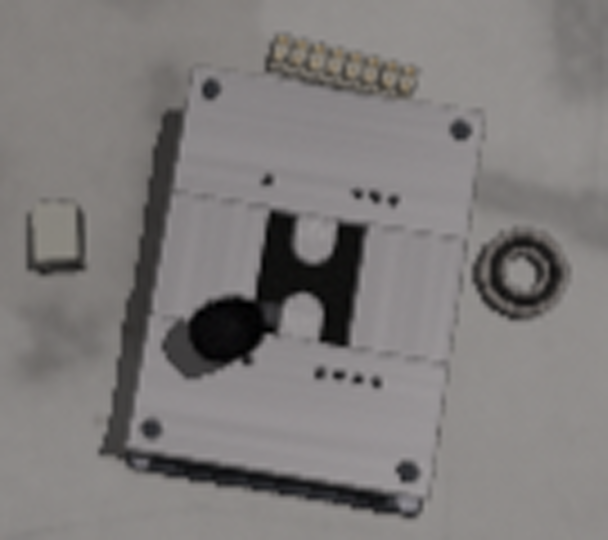

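View pics/scenec.png

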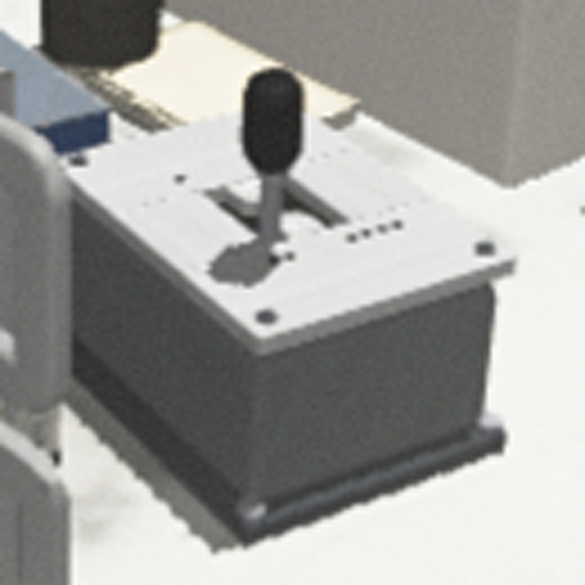

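The zoomed crops show the four plate screws, the H opening and the knob clearly. The screw corners in the top crop are at (211,89), (460,130), (152,428) and (407,470). The H centre is at about (307.5,279), which matches the centre of the screws.

```bash
cat >> h.py <<'E'
def tri(F,a,G,b):
    o,d=ray(F,*a);p,e=ray(G,*b);t=np.linalg.lstsq(np.c_[d,-e],p-o,rcond=None)[0]
    A=o+d*t[0];B=p+e*t[1];return (A+B)/2,np.linalg.norm(A-B)
E
python3 - <<'E'
from h import *
import pickle
D=pickle.load(open("f0.pkl","rb"));F=D["top"];S=D["scene"]
cv=lambda u,v,o:((u+.5)/4.5-.5+o[0],(v+.5)/4.5-.5+o[1])
P=[onz(F,*cv(u,v,(265,175)),.1) for u,v in((211,89),(460,130),(152,428),(407,470))]
P=np.array(P);print(P.round(4))
G=P.mean(0);fx=P[0]+P[1]-P[2]-P[3];ly=P[0]-P[1]+P[2]-P[3]
yaw=np.arctan2(fx[1],fx[0]);yw2=np.arctan2(-ly[0],ly[1]);print("gate",G,np.degrees([yaw,yw2]))
print("gate H",onz(F,*cv(307.5,278.5,(265,175)),.1))
Ps=np.array([onz(S,*cv(u,v,(280,180)),.1) for u,v in((266,317),(485,248))]);print("scene screws near",Ps)
k,e=tri(F,cv(228,330,(265,175)),S,(340.2,206.5));print("knob",k,e)
R=np.array([[np.cos(yaw),np.sin(yaw)],[-np.sin(yaw),np.cos(yaw)]])
kl=R@(k-G)[:2];print("knob local",kl,"f",np.arcsin(kl[0]/.15))
for n,l in dict(pre=(-.085,.03),a=(-.0135-.011,.0298),left=(0,.085),b=(0,0)).items(): print(n,G[:2]+R.T@np.array(l))
E
```

```text
[[0.5948 0.146  0.1   ]
 [0.5797 0.035  0.1   ]
 [0.4443 0.1661 0.1   ]
 [0.43   0.0561 0.1   ]]
gate [0.51219302 0.10081295 0.1       ] [-7.82459457 -7.58534243]
gate H [0.51122565 0.10088378 0.1       ]
scene screws near [[0.44659847 0.16425109 0.1       ]
 [0.43163672 0.05283092 0.1       ]]
knob [0.48024644 0.13442837 0.16499742] 0.0006331801543645015
knob local [-0.03622557  0.02895322] f -0.24391521820486056
pre [0.43206864 0.1421056 ]
a [0.49197812 0.13367094]
left [0.52376499 0.18502155]
b [0.51219302 0.10081295]
```

>>> carry_out:
  commands: [197, 275, 0, -10, 197, 275, 0, -25, 197, 275, 0, -25, 197, 275, 0, -25, 197, 275, 0, -25, 197, 275, 0, -25, 197, 275, 0, -25, 197, 275, 0, -25, 197, 275, 0, -25, 269, 667, 0, -25, 269, 667, 0, -25, 269, 667, 0, -25]
  grip: 0

```text
time_s: 1.1
tool_pos: [0.3828, -0.1258, 0.2311]
tool_rot: [-3.142, 0.0, -0.136]
force: [1.5, -0.9, 0.8]
width: 0.002
grip_force: 0.0
```

>>> carry_out:
  commands: [44, 240, 0, 0, 44, 240, 0, 0, 44, 240, 0, 0, 44, 240, 0, 0, 44, 240, 0, 0, 44, 240, 0, 0, 44, 240, 0, 0, 44, 240, 0, 0, 44, 240, 0, 0]

```text
time_s: 1.85
tool_pos: [0.4269, 0.1124, 0.231]
tool_rot: [3.141, 0.001, -0.134]
force: [-0.1, 0.3, -0.0]
width: -0.001
grip_force: 0.0
```

>>> carry_out:
  commands: [5, 30, 0, 0, 5, 30, -40, 0, 5, 30, -79, 0, 5, 30, -79, 0, 5, 30, -79, 0]

```text
time_s: 2.27
tool_pos: [0.4317, 0.1416, 0.1521]
tool_rot: [3.14, 0.003, -0.136]
force: [1.2, -0.6, 0.6]
width: -0.0
grip_force: 0.0
```

```bash
python3 - <<'E'
from h import *
print(arm.state()["tool_pos"],arm.state()["force"])
a=arm.grab_frame("scene")["frame"][130:290,230:430];b=arm.grab_frame("wrist")["frame"]
cv2.imwrite("pics/s1.png",np.vstack([cv2.resize(a,(500,400)),cv2.resize(b,(500,200)) ][:1]));cv2.imwrite("pics/w1.png",b)
E
```

```text
[0.43168224 0.14158676 0.1521249 ] [ 1.18434816 -0.61634354  0.6486042 ]
```

View pics/s1.png

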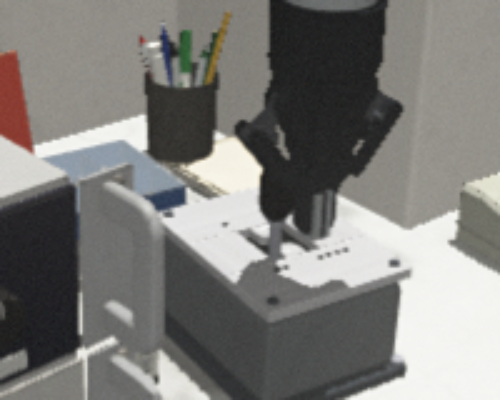

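View pics/w1.png

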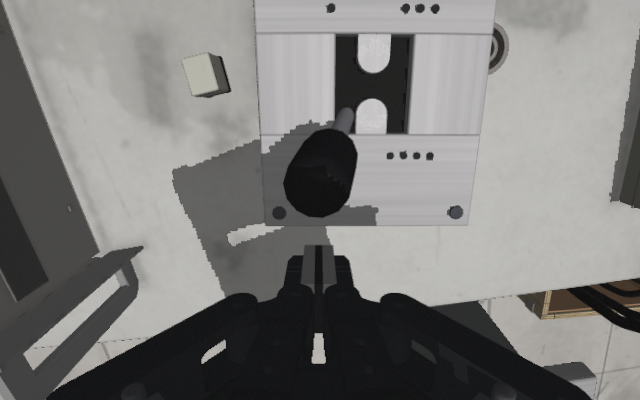

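The closed fingertips are 30 mm or so on the near side of the knob and in line with it. Their tip is below the knob top and clear of the plate.

>>> carry_out:
  commands: [9, -1, 0, 0, 16, -2, 0, 0, 22, -3, 0, 0, 28, -4, 0, 0, 33, -4.5, 0, 0, 38, -5, 0, 0, 42, -6, 0, 0, 46, -6, 0, 0, 50, -7, 0, 0, 53, -7, 0, 0, 56, -7.5, 0, 0, 56, -7.5, 0, 0]

```text
time_s: 3.37
tool_pos: [0.4885, 0.1352, 0.1522]
tool_rot: [-3.142, -0.0, -0.135]
force: [-0.1, 0.0, 0.4]
width: 0.005
grip_force: 0.1
```

```bash
cat >> h.py <<'E'
G=np.array([.512,.1005]);Y=np.radians(-7.7);R=np.array([[np.cos(Y),np.sin(Y)],[-np.sin(Y),np.cos(Y)]])
def loc(p): return (R@(np.array(p)[:2]-G)*1000).round(1)
E
python3 - <<'E'
from h import *
s=arm.state();print(s["tool_pos"],s["force"],loc(s["tool_pos"]))
b=arm.grab_frame("wrist")["frame"];t=arm.grab_frame("top")["frame"][175:295,265:400]
cv2.imwrite("pics/w2.png",np.hstack([cv2.resize(t,None,fx=2.5,fy=2.5)[:300],cv2.resize(b,(450,300))]))
E
```

```text
[0.48847748 0.13524881 0.15224374] [-0.09971969  0.04466451  0.37594562] [-28.   31.3]
```

View pics/w2.png

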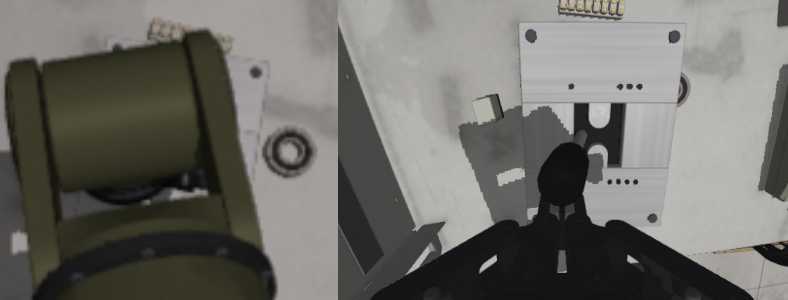

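The knob is now against the fingers, and its rod enters the plate about level with the cross channel. The face is at about -17 mm, so 3.5 mm more is needed.

>>> carry_out:
  commands: [2, 0, 0, 0, 3.5, -0.5, 0, 0, 3.5, -0.5, 0, 0, 3.5, -0.5, 0, 0, -20, 3, 0, 0, -40, 5, 0, 0, -40, 5, 0, 0, -40, 5, 0, 0]

```text
time_s: 4.13
tool_pos: [0.4479, 0.1405, 0.1526]
tool_rot: [-3.141, -0.001, -0.134]
force: [0.3, 0.5, -0.4]
width: 0.002
grip_force: 0.0
```

```bash
python3 - <<'E'
from h import *
s=arm.state();print(s["tool_pos"],s["force"],loc(s["tool_pos"]),s["q"].round(2))
F=arm.grab_frame("wrist");S=arm.grab_frame("scene")
from pickle import dump;dump((F,S),open("f3.pkl","wb"))
# expected pixels for f values, rod at plate level (x=.08 sin f)
for f in(-.05,0,.05):
  for nm,H in(("w",F),("s",S)):
    for L in(.08,.15):
        p=np.array([L*np.sin(f),L*np.cos(f)*np.sin(.2)]);w=G+R.T@p
        print(nm,f,L,np.round(proj(H,[*w,.02+L*np.cos(f)*np.cos(.2)]),1))
a=cv2.resize(F["frame"],(480,300));u=S["frame"][150:270,280:400]
cv2.imwrite("pics/w3.png",np.hstack([a,cv2.resize(u,(300,300))]))
E
```

```text
[0.44789268 0.14045463 0.15263535] [ 0.27339529  0.48254606 -0.41310699] [-68.9  31. ] [ 0.23  0.21  1.83 -0.    1.1   1.93]
w -0.05 0.08 [344.6 118.4]
w -0.05 0.15 [321.9 137.9]
s -0.05 0.08 [335.2 229.1]
s -0.05 0.15 [331.6 199.6]
w 0 0.08 [344.7 111.3]
w 0 0.15 [321.9 117.9]
s 0 0.08 [334.  228.2]
s 0 0.15 [329.4 198. ]
w 0.05 0.08 [344.9 104.1]
w 0.05 0.15 [322.1  97.3]
s 0.05 0.08 [332.9 227.4]
s 0.05 0.15 [327.3 196.6]
```

View pics/w3.png

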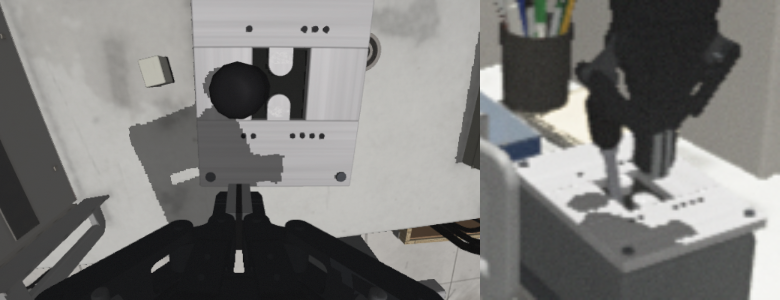

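The wrist view puts the knob centre at about (319,120), where (322,118) is expected for fore = 0. The lever is at the left end of the cross channel, so next I go over to its left side.

>>> carry_out:
  commands: [0, 0, 40, 0, 0, 0, 79, 7, 0, 30, 79, 14, 0, 45, 79, 21, 25, 45, 79, 28, 50, 45, 79, 35, 74, 45, 79, 42, 74, 45, 79, 49, 74, 45, 79, 56, 74, 45, 79, 63, 74, 45, 79, 70, 74, 45, 79, 77]

```text
time_s: 5.23
tool_pos: [0.5228, 0.1851, 0.231]
tool_rot: [-3.142, 0.0, 1.215]
force: [-0.5, -0.5, 0.6]
width: 0.004
grip_force: 0.0
```

>>> carry_out:
  commands: [0, 0, 0, 7, 0, 0, 0, 13, 0, 0, -40, 13, 0, 0, -79, 13, 0, 0, -79, 13, 0, 0, -79, 13]

```text
time_s: 5.73
tool_pos: [0.522, 0.185, 0.1516]
tool_rot: [-3.139, 0.001, 1.436]
force: [-1.1, 0.2, 1.2]
width: -0.004
grip_force: 0.0
```

```bash
python3 - <<'E'
from h import *
s=arm.state();print(s["tool_pos"],s["tool_rot"],s["force"],loc(s["tool_pos"]),s["q"].round(2))
E
```

```text
[0.52200601 0.18501519 0.15162926] [-3.13864549e+00  1.28457106e-03  1.43584515e+00] [-1.07566874  0.19525498  1.18281315] [-1.4 85.1] [ 0.27  0.39  1.6  -0.    1.16  0.41]
```

>>> carry_out:
  commands: [-1, -8, 0, 0, -2, -16, 0, 0, -3, -22, 0, 0, -4, -28, 0, 0, -4.5, -33, 0, 0, -5, -38, 0, 0, -6, -43, 0, 0, -6.5, -48, 0, 0, -7, -53, 0, 0, -8, -58, 0, 0, -8.5, -62, 0, 0, -8.5, -62, 0, 0]

```text
time_s: 6.73
tool_pos: [0.5135, 0.1226, 0.1523]
tool_rot: [-3.141, 0.0, 1.436]
force: [-0.0, -0.4, 0.3]
width: 0.001
grip_force: 0.0
```

```bash
python3 - <<'E'
from h import *
s=arm.state();print(s["tool_pos"],s["tool_rot"],s["force"],loc(s["tool_pos"]))
b=arm.grab_frame("wrist")["frame"];t=arm.grab_frame("scene")["frame"][150:270,280:400]
cv2.imwrite("pics/w4.png",np.hstack([cv2.resize(b,(480,300)),cv2.resize(t,(300,300))]))
E
```

```text
[0.51348758 0.12258027 0.15226041] [-3.14149473e+00  1.62993636e-04  1.43567571e+00] [-0.01565349 -0.3505556   0.26224396] [-1.5 22.1]
```

View pics/w4.png

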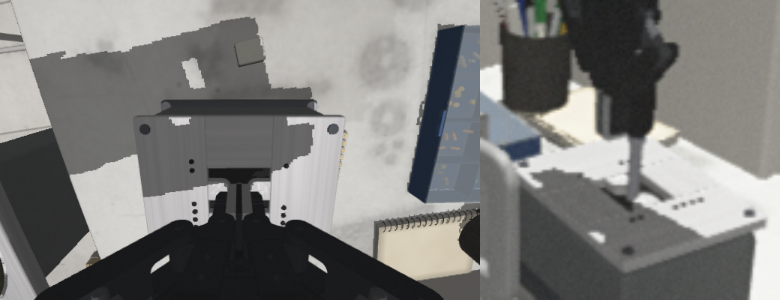

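The scene crop shows the rod at the middle of the cross channel with no force built up, so I continue to the right.

>>> carry_out:
  commands: [-0.5, -4, 0, 0, -1, -8, 0, 0, -1.5, -12, 0, 0, -2, -16, 0, 0, -2.5, -19, 0, 0, -3, -22, 0, 0, -3, -23, 0, 0, -3, -23, 0, 0]

```text
time_s: 7.5
tool_pos: [0.5105, 0.1, 0.1523]
tool_rot: [-3.141, 0.0, 1.436]
force: [-0.6, -0.5, -0.3]
width: -0.0
grip_force: 0.1
```

>>> carry_out:
  commands: [3, 20, 0, 0, 5, 40, 0, 0, 5, 40, 40, 0, 5, 40, 79, 0, -25, 40, 79, -7, -60, 35, 79, -14, -72, 10, 79, -21, -72, -20, 79, -28, -72, -20, 79, -35, -72, -20, 79, -42, -72, -20, 79, -49, -72, -20, 79, -56]

```text
time_s: 8.5
tool_pos: [0.4386, 0.0802, 0.2314]
tool_rot: [3.141, -0.0, 0.453]
force: [-0.3, 0.2, 0.1]
width: -0.004
grip_force: 0.0
```

>>> carry_out:
  commands: [0, 0, 0, -7, 0, 0, 0, -14, 0, 0, 0, -21, 0, 0, 0, -28, 0, 0, 0, -34, 0, 0, -40, -34, 0, 0, -79, -34, 0, 0, -79, -34, 0, 0, -79, -34]

```text
time_s: 9.25
tool_pos: [0.4381, 0.0803, 0.1521]
tool_rot: [3.141, 0.003, -0.134]
force: [0.0, 0.5, 1.4]
width: 0.0
grip_force: 0.0
```

```bash
python3 - <<'E'
from h import *
s=arm.state();print(s["tool_pos"],s["tool_rot"],s["force"],loc(s["tool_pos"]))
F=arm.grab_frame("wrist");b=F["frame"]
for f in(-.05,0,.05):
  for c in (.15,.2):
    w=G+R.T@np.array([.15*np.sin(f),-.15*np.cos(f)*np.sin(c)]);print(f,c,np.round(proj(F,[*w,.02+.15*np.cos(f)*np.cos(c)])))
cv2.imwrite("pics/w5.png",b)
E
```

```text
[0.43809211 0.08030124 0.15212424] [ 3.14085542e+00  2.91932406e-03 -1.34349479e-01] [0.01417228 0.4683643  1.39951946] [-70.5 -29.9]
-0.05 0.15 [299. 134.]
-0.05 0.2 [318. 134.]
0 0.15 [298. 114.]
0 0.2 [318. 114.]
0.05 0.15 [298.  93.]
0.05 0.2 [318.  93.]
```

View pics/w5.png

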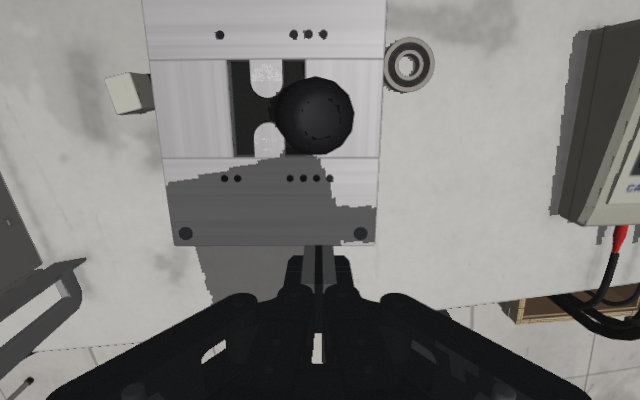

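The knob is at (315,116), which gives cross about 0.19 and fore about 0 with the fingers lined up behind it. Now the final push.

>>> carry_out:
  commands: [12, -1.5, 0, 0, 24, -3, 0, 0, 34, -4.5, 0, 0, 42, -5.5, 0, 0, 47, -6.5, 0, 0, 52, -7, 0, 0, 57, -7.5, 0, 0, 62, -8.5, 0, 0, 67, -9, 0, 0, 72, -9.5, 0, 0, 75, -10, 0, 0, 75, -10, 0, 0]

```text
time_s: 10.3
tool_pos: [0.5141, 0.0702, 0.1522]
tool_rot: [-3.142, -0.0, -0.135]
force: [-0.2, -0.1, 0.8]
width: -0.003
grip_force: 0.0
```

>>> carry_out:
  commands: [2, -0.2, 0, 0, 4, -0.5, 0, 0, 4, -0.5, 0, 0]

```text
time_s: 10.55
tool_pos: [0.5178, 0.0698, 0.1523]
tool_rot: [-3.141, -0.0, -0.134]
force: [-0.6, -0.0, 0.5]
width: 0.002
grip_force: 0.1
```

>>> carry_out:
  commands: [1, -0.1, 0, 0, 1, -0.1, 0, 0, 1, -0.1, 0, 0]

```text
time_s: 10.8
tool_pos: [0.5186, 0.0698, 0.1523]
tool_rot: [-3.142, -0.0, -0.134]
force: [0.0, -0.2, -0.7]
width: -0.001
grip_force: 0.2
```

>>> carry_out:
  commands: [1, -0.1, 0, 0, 1, -0.1, 0, 0, 1, -0.1, 0, 0]

```text
time_s: 11.05
tool_pos: [0.5196, 0.0696, 0.1523]
tool_rot: [-3.142, -0.0, -0.134]
force: [-0.1, 0.3, 0.3]
width: 0.002
grip_force: 0.2
```

>>> carry_out:
  commands: [1, -0.1, 0, 0, 1, -0.1, 0, 0]

```text
time_s: 11.22
tool_pos: [0.5207, 0.0695, 0.1523]
tool_rot: [-3.142, -0.0, -0.135]
force: [-0.8, 1.5, 0.4]
width: -0.001
grip_force: 0.3
```

>>> carry_out:
  commands: [0.7, -0.1, 0, 0, 0.7, -0.1, 0, 0]

```text
time_s: 11.38
tool_pos: [0.5213, 0.0694, 0.1522]
tool_rot: [3.142, 0.0, -0.135]
force: [-1.4, 0.3, 0.1]
width: 0.0
grip_force: 0.5
```

>>> carry_out:
  commands: [0.7, -0.1, 0, 0, 0.7, -0.1, 0, 0]

```text
time_s: 11.55
tool_pos: [0.5219, 0.0693, 0.1522]
tool_rot: [3.142, 0.0, -0.135]
force: [-2.3, 0.0, -1.3]
width: 0.0
grip_force: 0.9
```

>>> carry_out:
  commands: [0.5, -0.1, 0, 0, 0.5, -0.1, 0, 0]

```text
time_s: 11.72
tool_pos: [0.5223, 0.0692, 0.1521]
tool_rot: [3.142, 0.001, -0.134]
force: [-2.5, 0.9, 0.1]
width: 0.003
grip_force: 1.1
```

The force is building slowly, as it would against the stop. I back off and check.

>>> carry_out:
  commands: [-10, 1, 0, 0, -40, 5, 0, 0, -75, 10, 0, 0, -75, 10, 0, 0, -75, 10, 0, 0]

```text
time_s: 12.13
tool_pos: [0.447, 0.0794, 0.1529]
tool_rot: [-3.141, -0.001, -0.134]
force: [0.5, 0.6, 0.3]
width: 0.005
grip_force: 0.0
```

```bash
python3 - <<'E'
from h import *
s=arm.state();print(s["tool_pos"],s["force"],loc(s["tool_pos"]))
F=arm.grab_frame("wrist");b=F["frame"]
for f in(.2,.235,.27):
  for L in(.127,.173):
    c=.2;w=G+R.T@np.array([L*np.sin(f),-L*np.cos(f)*np.sin(c)]);print(f,L,np.round(proj(F,[*w,.02+L*np.cos(f)*np.cos(c)]),1))
cv2.imwrite("pics/w6.png",b)
E
```

```text
[0.44703002 0.07940069 0.15285012] [0.45668717 0.55098113 0.25083132] [-61.6 -29.6]
0.2 0.127 [307.6  72.8]
0.2 0.173 [332.4  29.7]
0.235 0.127 [307.1  62.4]
0.235 0.173 [331.6   9.3]
0.27 0.127 [306.6  52.2]
0.27 0.173 [330.6 -10.8]
```

View pics/w6.png

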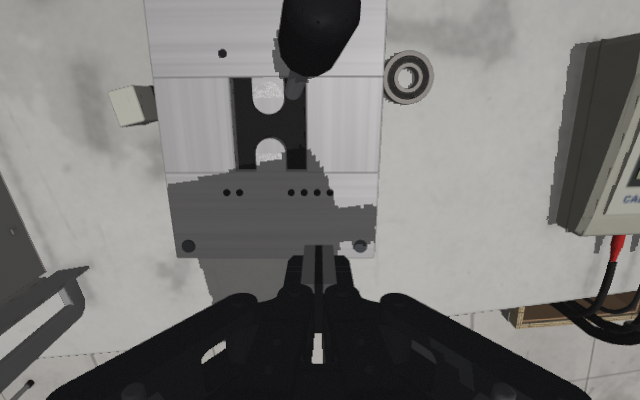

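The knob's lower near edge is at about row 77. I check that against the model for each fore angle before handing in.

```bash
python3 - <<'E'
from h import *
F=arm.grab_frame("wrist");c=.19
def lp(f,v):
    Rx=np.array([[1,0,0],[0,np.cos(c),-np.sin(c)],[0,np.sin(c),np.cos(c)]]);Ry=np.array([[np.cos(f),0,np.sin(f)],[0,1,0],[-np.sin(f),0,np.cos(f)]])
    q=Rx@Ry@np.array(v);return [*(G+R.T@q[:2]),q[2]+.02]
for f in(.2,.235,.27):
    r=[proj(F,lp(f,[.013*np.cos(a),.013*np.sin(a),.127])) for a in np.linspace(0,6.28,60)];print(f,"knob lowest row",max(x[1] for x in r))
g=cv2.cvtColor(F["frame"],cv2.COLOR_BGR2GRAY)
print(g[60:95,312].tolist())
E
```

```text
0.2 knob lowest row 105.35533878796133
0.235 knob lowest row 94.89096503778725
0.27 knob lowest row 84.40427139294306
[17, 15, 19, 15, 17, 18, 14, 18, 17, 17, 19, 17, 18, 15, 18, 20, 16, 16, 16, 66, 182, 180, 181, 181, 180, 181, 180, 180, 180, 180, 180, 180, 180, 179, 179]
```

```bash
python3 -c "
from plant import arm
print(arm.finish_job())"
```

```text
the job is handed in; nothing more can be done
None
```

I pushed the lever from second through the cross channel into third, and the last picture shows it at the far-right stop. The gripper has backed off and the job is handed in; the interface gave no verdict.

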